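# Unbolt the plate bay's guard gate and hold it ajar

### The arm

A 7-joint arm with a two-finger parallel gripper is mounted at the origin on the work surface. World frame = base frame: x ahead of the robot, y to its left, z up, the work surface at z = 0. Lengths are in m, angles in rad, forces in N, time in s.
With the tool pointing down it reaches from about 0.425 to 1.025 m from the base axis. Payload 3.6 kg.
Tool frame: the origin (TCP) lies at the very end of the fingers, on their centre line; the grasp point (between the pads) lies 19 mm behind it; z points along the fingers, y is the line along which they close (so a half turn about z gives the same grasp; the last joint's range is limited). The gripper opens to 85 mm and grips with 20 to 120 N. Pads are 22 mm wide; open, the fingers measure 114 mm over their backs; the gripper's body (76 mm by 85 mm) begins 54 mm behind the grasp point. The pads swing forward as they close: fully open they stand 13 mm farther back than shut.
Start: joints at [1.101, 0.591, 0.048, 1.609, -0.033, 0.943, -0.034], TCP at [0.267, -0.674, 0.231] pointing down, gripper open.
Joint ranges: [-2.69, 2.69], [-0.47, 2.24], [-1.27, 1.36], [0.19, 2.51], [-1.53, 4.68], [0.08, 2.07], [-3.09, 3.09]. Speed limits (rad/s): [2.57, 2.57, 3.14, 3.14, 3.14, 3.14, 3.14].

### API

Orientations are given as a unit quaternion [w, x, y, z].
In Python, from workcell import * gives the robot as it stands.
- The arm moves only by the shell command python3 -m crank 'ROWS' [FORCE]. ROWS is JSON, a list of rows, each a list of 7 numbers: the finger opening in mm, from 0 to 85.4, then the shift along the world's x, y, z in mm, then the turn, a rotation vector about the world's x, y, z in rad. In form: [[hand, x, y, z, wx, wy, wz], ...]. A call has exactly 8 rows; each row is the pose to reach, as a shift and turn from the pose commanded when the call began; what a row does not reach only later rows make up. A row lasts 1/12 s, in which the tool goes at most 41.7 mm and 7.16 degrees, less where a joint would pass 70% of its speed; a pose out of reach is approached as far as the arm can. A call with a gripper value outside its range is refused whole. The fingers move at their own pace and stop on an object; FORCE is the grip in N (left out, the last holds). Time passes only in rows, so rows that repeat a pose let the fingers close, or fill a call up. It gives the time, the measured TCP pose, the force, the opening and the grip force at its end, in the units of the state.
- get_state(): the state, without advancing time (a new reading comes with each control period).
- camera(name): name is "side" or "top"; returns (picture, depth): 384x512x3 uint8, red, green, blue; 384x512 float32, m along the optical axis (not along the pixel's ray), 0 where there is no reading.
- camera_model(name): a dict with "mtx" (3x3 intrinsics, pixels), "R" (3x3) and "t" (3): a world point X has camera coordinates R X + t. Camera axes: x right, y down, z forward; pixel columns grow to the right and rows downward; lengths in m; the calibration is good to about 2 mm. A picture is of the moment at which its call begins. camera_model takes no time and is no camera call.
- finish_job(): hands the job in; it is judged then, once.
Trained networks look in the newest picture that a camera, given by its name, has taken for a name from the list of things; names that differ only in an ending like _2 or _b are one class to them, and where a whole thing is asked for, a point or a joint stands for the part that bears it (a point fixed in the world has none). Each returns a list of dicts, best first, with "confidence" (0 to 1); they miss things now and then, are a little off and sometimes report something else, mostly with a low value. They report only what shows in the picture. A call takes as long as a camera call.
- recognise(camera, target): "location" ([x, y, z] in m, in world coordinates, good to about 4 mm: the middle of the surface that is visible of it).
- silhouettes(camera, target): "mask" (384x512 bool, what is visible of it).
The state is a dict: "clock": time; "qpos": joint angles; "dq": joint speeds; "tau": joint torques, N m; "tcp_pos": TCP position; "eef_rot": TCP orientation; "wrist_force": force on the tool from outside, world axes, zero at the start; "moment": the same for the moment, N m; "opening": finger opening in m; "gripper_force": force on a finger pad.
Only numpy, scipy, OpenCV 4.12 (cv2) and the standard library are available. Lean on these libraries where they do the work, as an engineer would, in place of code of your own. Each camera call takes 0.05 s, during which the arm holds its last target. There are 200 camera calls.

### The job

Wind the hand crank counter-clockwise until it stops, so that the clamp bar comes off the guard gate of the plate bay; only then lift the sagging barrel bolt over the bent lip of its keeper while pulling it back towards the gate's hinge, as far as it goes. Swing the gate towards you until its free edge is about a hand's breadth (90 mm) out from the post and finish while holding it there: its spring shuts it if you let go. Leave the other things on the bench where they are.

Things in the scene. Friction and masses are not known exactly. Their poses are not given: they have to be found in the camera images.
- bay: Plate bay: grey base plate, 280 x 520 x 8, screwed down. Origin on the bench in the line of the shut gate. x points away from the robot, from gate into bay; z up; y along the shut gate from its hinge (y = -150 mm) to its free edge (100), the keeper post (125) and the grey crank box (80 x 90, 110 tall, centre x -20, y 285). Both posts are 163 tall. 'Bay x, y' below means this frame.
- crank (a joint): Turn of the hand crank about its upright axis, rad; grows counter-clockwise seen from above. That draws the clamp bar off the gate, 16 mm a turn: clear from 11.8, stop at 12.9. Starts between 0 and 3. At 0 the crank arm points along bay -y, to the gate. About 1 N at the handle turns it; it stays where it is left.
- crank_axis (a point): Point on the crank's axis at its handle's mid height, 150 mm above the bench (bay x -20, y 285 mm).
- crank_grip (a point): Middle of the crank's handle: an upright black sleeve, 18 dia, from 126 to 172 mm above the bench, that spins freely on its pin 45 mm from the crank's axis. The steel crank arm lies under it, upper face 124 mm above the bench.
- clamp_tip (a point): Middle of the end of the clamp bar: dark steel, 20 deep x 25 high, 62 mm above the bench. It comes out of the crank box along bay y and lies across the robot's side of the gate's free edge, so the gate cannot swing. Wound off, this end stands beyond the gate's free edge (bay y over 100 mm).
- gate: Gate leaf: aluminium frame with clear panel, 16 thick, top 145 mm above the bench, the barrel bolt along its top on the robot's side. Origin on the hinge axis at bench height; y runs along the leaf to its free edge at 250 mm, x into the bay when shut. The bolt's two steel staples and backing plate on it reach 162 mm above the bench.
- swing (a joint): Opening angle of the gate, rad: 0 shut; grows as the free edge swings towards the robot (counter-clockwise seen from above); stop at 1.0. A hinge spring pulls it shut with 0.4 N m at 0 and 0.5 N m at 0.4: let go, it shuts by itself.
- gate_hinge (a point): Point on the gate's upright hinge axis, 80 mm above the bench.
- draw (a joint): How far the bolt is drawn out of its keeper, m: 0 shot home; grows along the leaf towards the hinge (gate -y); stop at 0.045. Its head is clear of the keeper from 0.024. Friction about 1.5 N; it stays where it is left.
- lift (a joint): How far the bolt is lifted in its tall worn staples, m: 0 sagging at the bottom, stop at 0.018. Let go, it drops back by its own weight (1 to 3 N).
- bolt_grip (a point): Point on the bolt's upright handle, 195 mm above the bench while the bolt sags: a steel post 16 dia, rigid with the bolt, topped by a cap 20 dia from 213 to 220 mm. Free all round from 170 mm up. It stands 24 mm to the robot's side of the leaf's middle and 170 mm from the hinge axis along the leaf at draw 0. Below it the rod, 12 dia, axis at 130 mm.
- bolt_head (a point): Centre of the bolt's head: a steel disc 28 dia x 12 thick on the free end of the rod. Shot home it lies in the keeper, behind the lip.
- keeper_lip (a point): Middle of the top edge of the keeper's bent-up lip, on the gate's side of the keeper. It stands 7 mm above the underside of the sagging head, which catches on it after about 5 mm of draw; lifted 9 mm or more the head passes over. The keeper's front cheek (robot's side, top 162 mm above the bench) stops the gate from swinging until the head is past the lip.
- microplate: white 96-well plate, 85 x 127 x 14, lying inside the bay behind the gate. Bystander; origin at the middle of its underside.
- reagent_jar: amber glass jar with white cap, 48 dia x 70, inside the bay behind the gate. Bystander; origin at the middle of its underside.
- label_roll: roll of paper labels, 68 dia x 30 tall, on the bench on the robot's side of the crank box. Bystander; origin at the middle of its underside.
- mouse: black computer mouse, about 75 x 60 x 34, on the mouse mat. Bystander; origin at the middle of its underside.
- tip_box: grey pipette-tip box, 90 x 125 x 50. Bystander; origin at the middle of its underside.
- mug: white mug, 80 dia x 95. Bystander; origin at the middle of its underside.
- stapler: black stapler, 130 x 34 x 42, lying on the bench. Bystander; origin at the middle of its underside.

How it is judged:
On the way, in this order (a step that is already met when the one before it is completed fails the run):
1. the crank is wound back until the clamp bar is clear of the gate (value of joint crank above 11.8 rad), for 0.2 s.
2. the bolt is drawn clear of the keeper (value of joint draw above 0.024 m), for 0.2 s.
At the end, for the whole second after the job is handed in: The robot holds the gate still against its spring (touching it or its bolt with more than 1 N), open by 0.2 to 0.55 rad (free edge 50 to 130 mm out; below 0.1 rad/s), with the crank wound to 11.8 rad or more and the bolt drawn back by at least 20 mm (value of joint swing between 0.2 and 0.55 rad and velocity of joint swing between -0.1 and 0.1 rad/s and value of joint crank above 11.8 rad and value of joint draw above 0.02 m and contact force between any of the fingers, the arm and gate above 1 N); the arm keeps its last pose, push and grip.
It fails at once if one of the other things is disturbed (moved by more than 30 mm) (distance of any of microplate, reagent_jar, label_roll, mouse, tip_box, mug, stapler from where it was at the start of the episode above 0.03 m).
It also fails if it takes over 56 s, if anything falls off the work surface, if the arm or the gripper's body presses on something with over 40 N, if the wrist force passes 120 N, or if a joint passes its speed limit or range.

## Working session

There is one attempt and no reset: what is moved stays moved. The work goes in short steps, Python scripts to look and compute and a shell command to move; the robot and the scene stay as the last step left them, time stands still between calls to the robot, and variables do not carry over. Pictures are saved under pics/ and viewed, at most 10 in all, crops included, and the job is handed in when it is done.

```bash
ls; mkdir -p pics; cat > h.py <<'E'
from workcell import *
import numpy as np, cv2
def save(cam,fn):
    p,d=camera(cam); cv2.imwrite('pics/'+fn,p[:,:,::-1]); return p,d
def px(cam,X):
    m=camera_model(cam); c=np.array(m['R'])@np.array(X)+np.array(m['t']); u=np.array(m['mtx'])@c; return u[:2]/u[2]
E
python3 - <<'E'
from h import *
print(get_state())
for c in('top','side'):
    save(c,c+'0.png')
    for t in ['crank_grip','crank_axis','clamp_tip','gate_hinge','bolt_grip','bolt_head','keeper_lip','gate','bay','label_roll','mouse','tip_box','mug','stapler']:
        r=recognise(c,t); print(c,t,[(np.round(a['location'],3).tolist(),round(a['confidence'],2)) for a in r[:2]])
E
```

```text
pics
{'clock': 0.0, 'qpos': array([ 1.10050813,  0.59211915,  0.04829236,  1.60983704, -0.03331147,
        0.94271586, -0.0336629 ]), 'dq': array([ 1.36856963e-03,  2.97489033e-04,  9.29056521e-04,  2.37342412e-04,
       -6.31624778e-04,  1.70719421e-03,  2.57708458e-05]), 'tau': array([-5.14614858e-04, -5.48695564e+01,  1.54600181e+00, -1.98125213e+01,
        9.30112728e-03,  8.65436654e-03, -8.35059723e-06]), 'tcp_pos': array([ 0.26645759, -0.67335674,  0.23013522]), 'eef_rot': array([-1.10504395e-03,  9.82294693e-01,  1.87338847e-01, -2.68974490e-04]), 'wrist_force': array([ 0.80124205, -0.06788173, -0.50351147]), 'moment': array([-0.06947739, -0.01036925, -0.03136963]), 'gripper_force': 0.0, 'opening': 0.08546694060065474}
top crank_grip []
top crank_axis [([0.676, 0.001, 0.008], 0.57)]
top clamp_tip [([0.576, 0.085, 0.073], 0.47), ([0.678, -0.002, 0.007], 0.25)]
top gate_hinge [([0.678, -0.002, 0.008], 0.88), ([0.579, -0.081, 0.132], 0.5)]
top bolt_grip [([0.577, -0.08, 0.134], 0.7), ([0.621, 0.411, 0.049], 0.15)]
top bolt_head [([0.577, -0.078, 0.135], 0.74), ([0.676, -0.002
[... 591 characters left out ...]
64, -0.084, 0.031], 0.56), ([0.473, 0.131, 0.024], 0.48)]
side clamp_tip [([0.593, -0.143, 0.135], 0.59), ([0.574, -0.002, 0.071], 0.39)]
side gate_hinge [([0.664, -0.086, 0.027], 0.84)]
side bolt_grip [([0.577, -0.088, 0.136], 0.63)]
side bolt_head [([0.578, -0.087, 0.138], 0.68)]
side keeper_lip [([0.661, -0.087, 0.029], 0.78)]
side gate [([0.595, -0.141, 0.132], 0.81), ([0.391, -0.526, 0.025], 0.7)]
side bay [([0.664, -0.085, 0.029], 0.76)]
side label_roll [([0.472, 0.131, 0.023], 0.72)]
side mouse [([0.393, -0.528, 0.03], 0.68)]
side tip_box [([0.62, 0.396, 0.047], 0.92)]
side mug [([0.405, 0.448, 0.06], 0.74), ([0.664, -0.084, 0.032], 0.27)]
side stapler [([0.314, -0.273, 0.037], 0.59)]
```

View pics/top0.png

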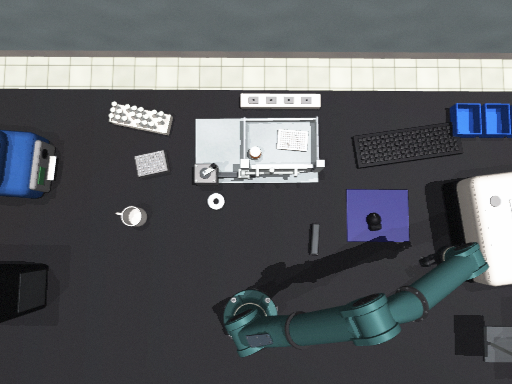

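View pics/side0.png

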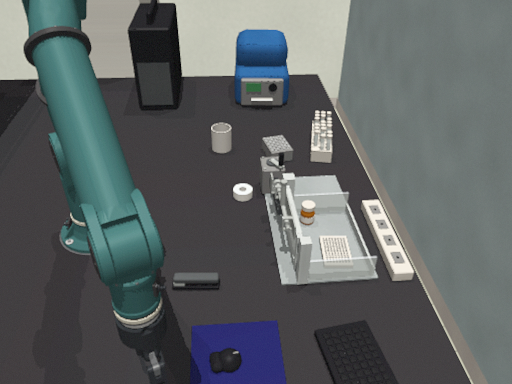

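The top view shows the bay at about (195–325, 115–185). The crank box is at (205,172), and its arm points to the upper right. The gate bar runs along row ~170, with posts near (244,165) and (320,163). Next I'll enlarge both views and fit the bay frame from depth.

```bash
cat >> h.py <<'E'
def cloud(cam,d):
    m=camera_model(cam); v,u=np.mgrid[0:384,0:512]; K=np.array(m['mtx'])
    P=np.stack([(u-K[0,2])/K[0,0]*d,(v-K[1,2])/K[1,1]*d,d],-1)
    return (P-np.array(m['t']))@np.array(m['R'])
E
python3 - <<'E'
from h import *
p,d=camera('top');q,e=camera('side')
a=cv2.resize(p[110:195,185:330],None,fx=5.5,fy=5.5,interpolation=cv2.INTER_CUBIC)
b=cv2.resize(q[140:285,235:385],None,fx=4,fy=4,interpolation=cv2.INTER_CUBIC)
cv2.imwrite('pics/tc.png',a[:,:,::-1]);cv2.imwrite('pics/sc.png',b[:,:,::-1])
for c,dd in (('top',d),('side',e)):
    P=cloud(c,dd);ok=dd>0
    R=(P[...,0]>.5)&(P[...,0]<.9)&(P[...,1]>-.3)&(P[...,1]<.4)&ok
    print(c,camera_model(c)['t'])
    for lo,hi in((.004,.012),(.105,.115),(.116,.130),(.14,.149),(.155,.17),(.165,.18),(.185,.225)):
        M=(R&(P[...,2]>lo)&(P[...,2]<hi)).astype(np.uint8)
        n,l,s,_=cv2.connectedComponentsWithStats(M)
        for i in range(1,n):
            if s[i,4]<3: continue
            X=P[l==i]; r=cv2.minAreaRect(X[:,:2].astype(np.float32)*1000)
            print(lo,s[i].tolist(),np.round(r[0],0),np.round(r[1],0),round(r[2],1),X[:,2].mean().round(3))
E
```

```text
top [-0.050549    0.54287768  1.90815982]
0.004 [160, 102, 12, 8, 24] [885. 376.] [24. 52.] 17.1 0.007
0.004 [174, 102, 4, 8, 14] [884. 329.] [13. 31.] 70.9 0.007
0.004 [179, 102, 7, 7, 13] [883. 301.] [26. 21.] 51.5 0.006
0.004 [185, 102, 8, 8, 22] [884. 274.] [29. 29.] 9.9 0.007
0.004 [224, 103, 6, 4, 10] [890. 113.] [22. 13.] 89.0 0.007
0.004 [198, 104, 4, 1, 4] [892. 229.] [13.  1.] 89.4 0.008
0.004 [203, 104, 7, 5, 14] [882. 200.] [17. 26.] 10.3 0.007
0.004 [237, 105, 2, 2, 3] [886.  66.] [4. 4.] 20.9 0.008
0.004 [214, 106, 3, 2, 4] [882. 162.] [5. 9.] 0.3 0.006
0.004 [226, 107, 7, 7, 17] [864.  99.] [32. 18.] 46.8 0.008
0.004 [233, 107, 6, 5, 10] [871.  74.] [25.  7.] 69.0 0.007
0.004 [318, 106, 5, 6, 9] [ 875. -292.] [13. 23.] 30.6 0.007
0.004 [166, 108, 3, 3, 5] [871. 370.] [ 8. 10.] 65.4 0.007
0.004 [169, 109, 3, 5, 6] [861. 356.] [ 3. 20.] 76.1 0.007
0.004 [177, 108, 7, 8, 19] [859. 314.] [26. 21.] 34.2 0.007
0.004 [187, 109, 2, 3, 4] [865. 281.] [5. 9.] 80.3 0.008
0.004 [194, 108, 5, 4, 6] [867. 243.] [21.  3.] 62.6 0.009
0.004 [205, 108, 9, 6, 14] [865. 188.] [12. 37.] 23
[... 15254 characters left out ...]
 16] [560.  29.] [ 4. 40.] 1.2 0.161
0.155 [282, 173, 13, 9, 84] [613.  22.] [36. 37.] 0.4 0.163
0.155 [275, 185, 6, 5, 20] [573. -26.] [15. 15.] 82.3 0.161
0.155 [280, 191, 16, 38, 130] [ 582. -134.] [ 32. 169.] 0.7 0.161
0.155 [299, 237, 13, 11, 114] [ 615. -275.] [33. 31.] 88.5 0.162
0.165 [278, 153, 6, 5, 19] [605. 143.] [20. 11.] 48.7 0.17
0.165 [282, 174, 4, 2, 4] [599.  33.] [9. 7.] 39.4 0.165
0.165 [288, 176, 3, 3, 4] [615.  14.] [14.  2.] 54.6 0.167
0.165 [280, 192, 6, 6, 24] [579. -85.] [10. 17.] 61.8 0.172
0.165 [302, 242, 2, 2, 3] [ 606. -286.] [1. 5.] 20.4 0.166
0.165 [306, 242, 3, 2, 3] [ 618. -284.] [7. 1.] 32.1 0.165
0.185 [280, 180, 7, 14, 70] [580. -84.] [18. 18.] 1.6 0.207
```

View pics/tc.png

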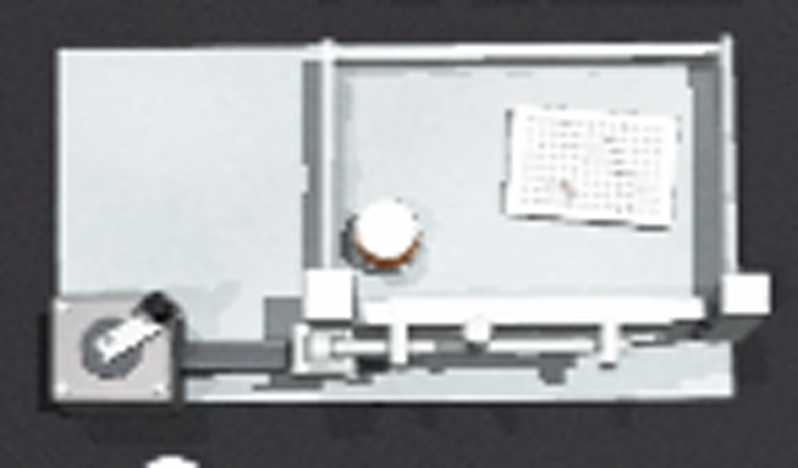

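View pics/sc.png

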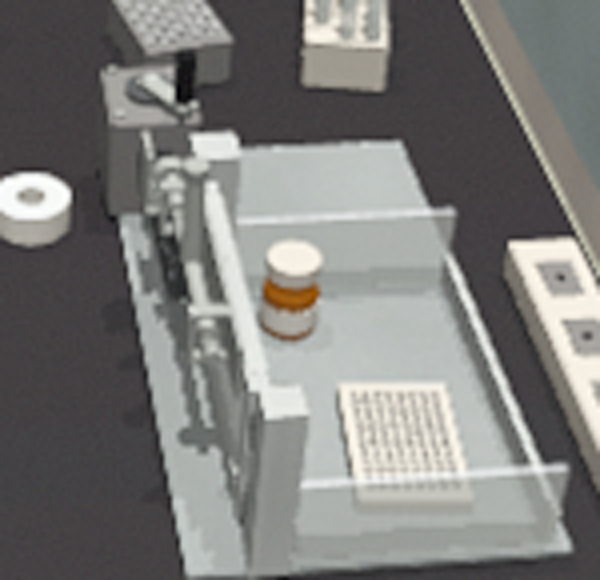

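The top crop shows the crank handle at crop pixel (157,305) and the bolt cap at (478,328). The side crop shows the clamp bar across the gate and the black handle standing upright.

The fitted frame has origin ≈ (0.603, -0.102) with yaw ≈ 0. That puts the crank axis at ≈ (0.581, 0.183), the grip at ≈ (0.604, 0.147) (crank ≈ 0.57) and the bolt post at ≈ (0.580, -0.082). These agree with the given sizes, so I'll move.

```bash
python3 -m crank '[[85,6,15,10,0,0,-0.05],[60,18,43,30,0,0,-0.1],[50,32,78,50,0,0,-0.2],[50,46,113,60,0,0,-0.3],[50,61,148,60,0,0,-0.377],[50,75,184,60,0,0,-0.377],[50,90,219,60,0,0,-0.377],[50,104,254,60,0,0,-0.377]]' 30
```

```text
clock: 2.27
tcp_pos: [0.3715, -0.4183, 0.2917]
eef_rot: [0.0, 1.0, -0.0, 0.0]
wrist_force: [0.8, 0.1, 0.3]
opening: 0.0497
gripper_force: 0.0
```

```bash
python3 -m crank '[[50,14,35,0,0,0,0],[50,29,70,0,0,0,0],[50,43,105,0,0,0,0],[50,58,141,0,0,0,0],[50,72,176,0,0,0,0],[50,87,211,0,0,0,0],[50,101,246,0,0,0,0],[50,116,282,0,0,0,0]]'
python3 -m crank '[[50,14,35,0,0,0,0],[50,29,70,0,0,0,0],[50,43,105,0,0,0,0],[50,58,141,0,0,0,0],[50,72,176,0,0,0,0],[50,87,211,-10,0,0,0],[50,101,246,-30,0,0,0],[50,116,283,-60,0,0,0]]'
python3 - <<'E'
from h import *
P=cloud('side',camera('side')[1])
for n,(lo,hi,a,b) in {'grip':(.128,.176,.57,.64)}.items(): pass
p,d=save('side','s1.png'); P=cloud('side',d)
for c in('side','top'):
    if c=='top': p,d=camera('top'); P=cloud('top',d)
    M=(d>0)&(P[...,2]>.128)&(P[...,2]<.176)&(abs(P[...,0]-.58)<.07)&(abs(P[...,1]-.18)<.07)
    X=P[M]; print(c,len(X),np.round(np.percentile(X,[5,50,95],axis=0),3).tolist() if len(X) else '')
cv2.imwrite('pics/s1c.png',cv2.resize(cv2.imread('pics/s1.png')[90:230,200:350],None,fx=4,fy=4))
E
```

```text
clock: 2.93
tcp_pos: [0.4871, -0.1367, 0.2917]
eef_rot: [0.0, 1.0, -0.0, 0.0]
wrist_force: [0.5, 0.0, -0.3]
opening: 0.05
gripper_force: 0.0
clock: 3.6
tcp_pos: [0.6023, 0.1411, 0.2383]
eef_rot: [-0.001, 1.0, 0.0, 0.003]
wrist_force: [1.2, -0.9, -0.4]
opening: 0.0499
gripper_force: 0.0
side 67 [[0.597, 0.134, 0.133], [0.603, 0.139, 0.156], [0.613, 0.147, 0.172]]
top 0
```

View pics/s1c.png

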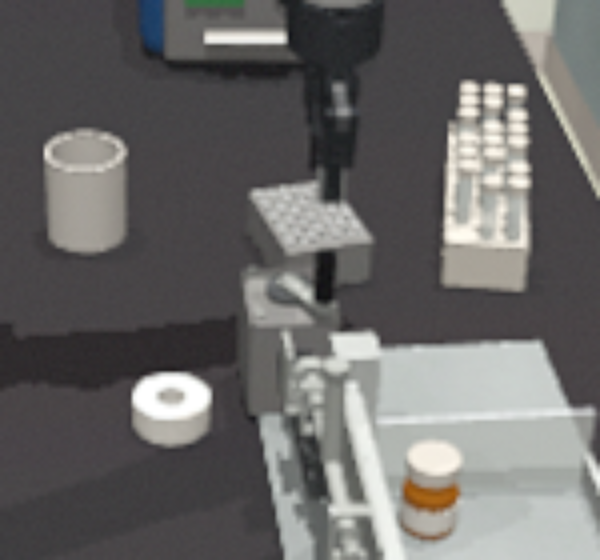

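The open fingers hang right above the black sleeve (sleeve at crop (325,275)). Both cameras put its centre at about (0.604, 0.146). I'll descend and grip.

```bash
python3 -m crank '[[50,0,0,-20,0,0,0],[50,0,0,-50,0,0,0],[50,0,0,-80,0,0,0],[50,0,0,-98,0,0,0],[15,0,0,-98,0,0,0],[0,0,0,-98,0,0,0],[0,0,0,-98,0,0,0],[0,0,0,-98,0,0,0]]' 30
```

```text
clock: 4.42
tcp_pos: [0.5999, 0.1399, 0.1399]
eef_rot: [-0.001, 1.0, 0.0, 0.001]
wrist_force: [0.1, 5.3, -7.9]
opening: 0.0169
gripper_force: 29.7
```

```bash
python3 - <<'E'
from h import *
s=get_state();print(s['tcp_pos'],s['wrist_force'],s['moment'])
p,d=save('side','s2.png')
print(px('side',s['tcp_pos']),px('side',[.604,.147,.126]),px('side',[.581,.183,.124]))
cv2.imwrite('pics/s2c.png',cv2.resize(p[130:190,245:305,::-1],None,fx=9,fy=9,interpolation=cv2.INTER_CUBIC))
E
```

```text
[0.59994912 0.13990462 0.13993034] [ 0.11375457  5.3475804  -7.88500222] [ 0.91302491  0.07261219 -0.08829171]
[278.94994222 162.52620576] [279.6868037  164.79230874] [271.79278952 159.85039663]
```

View pics/s2c.png

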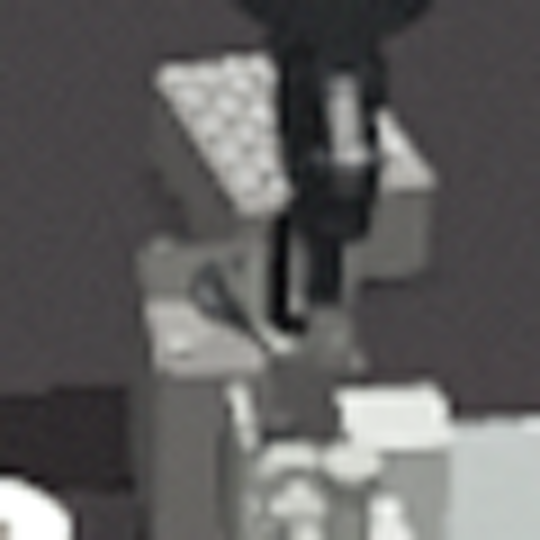

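The handle (crop (285,290)) got pushed aside and sits at the pads' -x edge, because the tool stopped about 6 mm short in y. I'll open, rise and measure again.

```bash
python3 -m crank '[[50,0,0,0,0,0,0],[50,0,0,0,0,0,0],[50,0,0,0,0,0,0],[50,0,0,20,0,0,0],[50,0,0,40,0,0,0],[50,0,0,60,0,0,0],[50,0,0,75,0,0,0],[50,0,0,75,0,0,0]]'
cat >> h.py <<'E'
def handle():
    out=[]
    for c in('side','top'):
        p,d=camera(c); P=cloud(c,d); m=camera_model(c); C=-np.array(m['R']).T@np.array(m['t'])
        M=(d>0)&(P[...,2]>.13)&(P[...,2]<.172)&(abs(P[...,0]-.581)<.07)&(abs(P[...,1]-.183)<.07)&(p.max(-1)<90)
        X=P[M]
        if len(X)<5: print(c,'none',len(X));continue
        a=np.median(X,0); v=a[:2]-C[:2]; v/=np.linalg.norm(v)
        print(c,len(X),'surf',a.round(4),'centre',(a[:2]+v*.0075).round(4))
E
python3 - <<'E'
from h import *
handle(); save('side','s3.png'); print(get_state()['tcp_pos'])
for c in('side','top'):
    m=camera_model(c);print(-np.array(m['R']).T@np.array(m['t']))
E
```

```text
clock: 5.13
tcp_pos: [0.6031, 0.1375, 0.2183]
eef_rot: [-0.001, 1.0, -0.001, 0.004]
wrist_force: [0.0, 0.7, 0.4]
opening: 0.05
gripper_force: 0.0
side 51 surf [0.5915 0.1338 0.1538] centre [0.5926 0.1412]
top none 0
[0.59989642 0.13713821 0.21375846]
[ 0.40168319 -1.13791925  0.97097449]
[ 0.34078468 -0.05161004  1.95436626]
```

```bash
python3 -m crank '[[50,-7,4,0,0,0,0],[50,-7,4,-25,0,0,0],[50,-7,4,-50,0,0,0],[50,-7,4,-75,0,0,0],[50,-7,4,-80,0,0,0],[50,-7,4,-80,0,0,0],[0,-7,4,-80,0,0,0],[0,-7,4,-80,0,0,0]]' 40
python3 -m crank '[[0,0,0,0,0,0,0],[0,0,0,0,0,0,0],[0,0,0,0,0,0,0],[0,0,0,0,0,0,0],[0,0,0,0,0,0,0],[0,0,0,0,0,0,0],[0,0,0,0,0,0,0],[0,0,0,0,0,0,0]]' 40
python3 - <<'E'
import numpy as np
# shifts for 15 deg steps from start angle phi0, per call of 8 rows (120 deg)
for k in range(3):
    p0=np.radians(-75+120*k); a=p0+np.radians(15)*np.arange(1,9)
    print(np.round(45*np.c_[np.cos(a)-np.cos(p0),np.sin(a)-np.sin(p0)]).astype(int).tolist())
E
```

```text
clock: 5.95
tcp_pos: [0.5938, 0.1424, 0.1349]
eef_rot: [-0.0, 1.0, -0.0, 0.001]
wrist_force: [-0.0, -0.4, 0.2]
opening: 0.027
gripper_force: 0.0
clock: 6.62
tcp_pos: [0.5945, 0.141, 0.1354]
eef_rot: [0.0, 1.0, -0.001, 0.002]
wrist_force: [0.4, -3.6, 6.0]
opening: 0.0171
gripper_force: 39.4
[[11, 4], [20, 12], [27, 21], [32, 32], [33, 43], [32, 55], [27, 66], [20, 75]]
[[-9, 7], [-20, 12], [-32, 13], [-43, 12], [-54, 7], [-64, 0], [-71, -9], [-75, -20]]
[[-2, -12], [0, -23], [4, -34], [12, -43], [21, -51], [32, -55], [43, -57], [55, -55]]
```

```bash
python3 -m crank '[[0,11,4,0,0,0,0],[0,20,12,0,0,0,0],[0,27,21,0,0,0,0],[0,32,32,0,0,0,0],[0,33,43,0,0,0,0],[0,32,55,0,0,0,0],[0,27,66,0,0,0,0],[0,20,75,0,0,0,0]]' 40
python3 - <<'E'
from h import *
handle();s=get_state();print(s['tcp_pos'],s['wrist_force'],s['opening'])
E
```

```text
clock: 7.28
tcp_pos: [0.6124, 0.2169, 0.1352]
eef_rot: [0.001, 1.0, -0.0, -0.001]
wrist_force: [-3.1, -5.8, 9.7]
opening: 0.0173
gripper_force: 40.0
side 39 surf [0.6139 0.1974 0.1567] centre [0.6151 0.2048]
top none 0
[0.61048939 0.21855723 0.13522908] [-2.87597063 -2.21234326  8.99274808] 0.017049683094751016
```

```bash
python3 -m crank '[[0,-9,7,0,0,0,0],[0,-20,12,0,0,0,0],[0,-32,13,0,0,0,0],[0,-43,12,0,0,0,0],[0,-54,7,0,0,0,0],[0,-64,0,0,0,0,0],[0,-71,-9,0,0,0,0],[0,-75,-20,0,0,0,0]]' 40
python3 -m crank '[[0,-2,-12,0,0,0,0],[0,0,-23,0,0,0,0],[0,4,-34,0,0,0,0],[0,12,-43,0,0,0,0],[0,21,-51,0,0,0,0],[0,32,-55,0,0,0,0],[0,43,-57,0,0,0,0],[0,55,-55,0,0,0,0]]' 40
python3 -m crank '[[0,11,4,0,0,0,0],[0,20,12,0,0,0,0],[0,27,21,0,0,0,0],[0,32,32,0,0,0,0],[0,33,43,0,0,0,0],[0,32,55,0,0,0,0],[0,27,66,0,0,0,0],[0,20,75,0,0,0,0]]' 40
```

```text
clock: 8.05
tcp_pos: [0.5387, 0.1986, 0.1352]
eef_rot: [-0.002, 1.0, 0.001, 0.002]
wrist_force: [0.4, 0.4, 7.3]
opening: 0.0176
gripper_force: 39.6
clock: 8.72
tcp_pos: [0.5933, 0.1405, 0.1352]
eef_rot: [0.0, 1.0, -0.001, -0.0]
wrist_force: [-1.6, -0.5, 9.2]
opening: 0.0164
gripper_force: 40.2
clock: 9.38
tcp_pos: [0.6125, 0.2167, 0.1352]
eef_rot: [0.0, 1.0, -0.0, -0.001]
wrist_force: [-2.4, -4.5, 10.7]
opening: 0.0169
gripper_force: 40.2
```

```bash
python3 -m crank '[[0,-9,7,0,0,0,0],[0,-20,12,0,0,0,0],[0,-32,13,0,0,0,0],[0,-43,12,0,0,0,0],[0,-54,7,0,0,0,0],[0,-64,0,0,0,0,0],[0,-71,-9,0,0,0,0],[0,-75,-20,0,0,0,0]]' 40
python3 -m crank '[[0,-2,-12,0,0,0,0],[0,0,-23,0,0,0,0],[0,4,-34,0,0,0,0],[0,12,-43,0,0,0,0],[0,21,-51,0,0,0,0],[0,32,-55,0,0,0,0],[0,43,-57,0,0,0,0],[0,55,-55,0,0,0,0]]' 40
python3 -m crank '[[0,3,1,0,0,0,0],[0,6,2,0,0,0,0],[0,9,3,0,0,0,0],[0,9,3,0,0,0,0],[0,9,3,0,0,0,0],[0,9,3,0,0,0,0],[0,9,3,0,0,0,0],[0,9,3,0,0,0,0]]' 40
```

```text
clock: 10.05
tcp_pos: [0.5386, 0.1984, 0.1352]
eef_rot: [-0.002, 1.0, 0.0, 0.002]
wrist_force: [0.9, 1.1, 7.3]
opening: 0.017
gripper_force: 39.8
clock: 10.72
tcp_pos: [0.5933, 0.1405, 0.1352]
eef_rot: [0.0, 1.0, -0.001, -0.0]
wrist_force: [-1.1, -1.3, 9.3]
opening: 0.0169
gripper_force: 40.2
clock: 11.38
tcp_pos: [0.5972, 0.1418, 0.135]
eef_rot: [0.002, 1.0, -0.001, -0.005]
wrist_force: [-8.8, -5.4, 18.2]
opening: 0.0169
gripper_force: 41.3
```

```bash
python3 -m crank '[[50,-4,-1,0,0,0,0],[50,-4,-1,0,0,0,0],[50,-4,-1,0,0,0,0],[50,-4,-1,0,0,0,0],[50,-4,-1,30,0,0,0],[50,-4,-1,65,0,0,0],[50,-4,-1,100,0,0,0],[50,-4,-1,120,0,0,0]]' 40
python3 -m crank '[[50,0,-30,0,0,0,0],[50,-3,-65,0,0,0,0],[50,-6,-100,0,0,0,0],[50,-9,-135,0,0,0,0],[50,-12,-170,0,0,0,0],[50,-15,-200,0,0,0,0],[50,-18,-215,0,0,0,0],[50,-18,-215,0,0,0,0]]'
python3 - <<'E'
from h import *
p,d=save('side','s4.png');P=cloud('side',d)
print(get_state()['tcp_pos'])
M=(d>0)&(P[...,2]>.172)&(P[...,2]<.222)&(abs(P[...,0]-.58)<.04)&(abs(P[...,1]+.08)<.04)
X=P[M];print(np.round(np.percentile(X,[5,50,95],axis=0),4),M.sum())
cv2.imwrite('pics/s4c.png',cv2.resize(p[110:250,215:335,::-1],None,fx=4.2,fy=4.2,interpolation=cv2.INTER_CUBIC))
for t in('clamp_tip','crank_grip'):print(t,[(np.round(a['location'],3).tolist(),round(a['confidence'],2)) for a in recognise('side',t)])
E
```

```text
clock: 12.05
tcp_pos: [0.5997, 0.1451, 0.2573]
eef_rot: [-0.001, 1.0, 0.0, 0.002]
wrist_force: [0.6, 0.9, 0.4]
opening: 0.05
gripper_force: 0.0
clock: 12.72
tcp_pos: [0.579, -0.0767, 0.2534]
eef_rot: [0.001, 1.0, -0.004, -0.001]
wrist_force: [0.3, -0.4, -0.8]
opening: 0.0495
gripper_force: 0.0
[ 0.57964436 -0.07328091  0.2534383 ]
[[ 0.5737 -0.0911  0.1731]
 [ 0.5803 -0.087   0.2017]
 [ 0.5877 -0.0778  0.221 ]] 87
clamp_tip [([0.593, -0.14, 0.135], 0.53), ([0.575, 0.008, 0.068], 0.46)]
crank_grip [([0.59, 0.132, 0.153], 0.49)]
```

View pics/s4c.png

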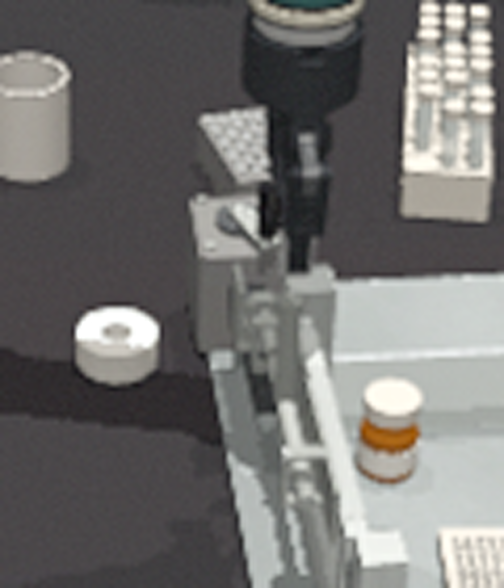

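The clamp bar is drawn back, and its tip at y ≈ 0.008 is beyond the gate's free edge. The bolt post (crop (300,470)) is centred at about (0.580, -0.081). I'll lower onto it and grip.

```bash
python3 -m crank '[[50,0,-8,0,0,0,0],[50,0,-8,-25,0,0,0],[50,0,-8,-50,0,0,0],[50,0,-8,-73,0,0,0],[50,0,-8,-75,0,0,0],[0,0,-8,-75,0,0,0],[0,0,-8,-75,0,0,0],[0,0,-8,-75,0,0,0]]' 50
python3 -m crank '[[0,0,0,0,0,0,0],[0,0,0,0,0,0,0],[0,0,0,0,0,0,0],[0,0,0,3,0,0,0],[0,0,0,6,0,0,0],[0,0,0,9,0,0,0],[0,0,0,12,0,0,0],[0,0,0,13,0,0,0]]' 50
```

```text
clock: 13.53
tcp_pos: [0.5813, -0.0804, 0.1803]
eef_rot: [0.001, 1.0, 0.0, 0.001]
wrist_force: [0.0, -3.3, -2.6]
opening: 0.0175
gripper_force: 48.7
clock: 14.2
tcp_pos: [0.5807, -0.0799, 0.1927]
eef_rot: [0.0, 1.0, -0.0, 0.001]
wrist_force: [1.6, -4.4, -1.0]
opening: 0.0171
gripper_force: 48.7
```

```bash
cat > bolt.py <<'E'
from h import *
s=get_state();print(s['clock'],s['tcp_pos'],s['wrist_force'],s['opening'])
p,d=camera('side');P=cloud('side',d)
t=s['tcp_pos']
M=(d>0)&(P[...,2]>.166)&(P[...,2]<.26)&(abs(P[...,0]-t[0])<.03)&(abs(P[...,1]-t[1])<.035)
print(np.round(np.percentile(P[M],[5,50,95],axis=0),4),M.sum())
for n in('bolt_head','bolt_grip'):print(n,[(np.round(a['location'],3).tolist(),round(a['confidence'],2)) for a in recognise('side',n)[:2]])
E
python3 -m crank '[[0,0,-3,0,0,0,0],[0,0,-6,0,0,0,0],[0,0,-10,0,0,0,0],[0,0,-14,0,0,0,0],[0,0,-18,0,0,0,0],[0,0,-22,0,0,0,0],[0,0,-26,0,0,0,0],[0,0,-30,0,0,0,0]]' 50
python3 bolt.py
```

```text
clock: 14.87
tcp_pos: [0.5804, -0.1093, 0.1919]
eef_rot: [-0.0, 1.0, -0.0, 0.0]
wrist_force: [3.5, 2.6, -1.8]
opening: 0.0176
gripper_force: 48.8
14.8667 [ 0.58041528 -0.10926522  0.19188555] [ 3.49090631  2.61367776 -1.76262186] 0.01755485732666923
[[ 0.5691 -0.1336  0.1696]
 [ 0.5769 -0.1253  0.2092]
 [ 0.5894 -0.0984  0.2527]] 124
bolt_head [([0.576, -0.115, 0.146], 0.46)]
bolt_grip [([0.576, -0.119, 0.146], 0.61)]
```

```bash
python3 -m crank '[[0,0,-3,0,0,0,0],[0,0,-6,0,0,0,0],[0,0,-9,0,0,0,0],[0,0,-12,0,0,0,0],[0,0,-15,0,0,0,0],[0,0,-17,0,0,0,0],[0,0,-17,0,0,0,0],[0,0,-17,0,0,0,0]]' 50
python3 - <<'E'
import numpy as np
# hinge (0.602,-0.2525); handle now offset (-24, ~126) mm in gate frame
h0=np.array([-24,126.])
for s in np.arange(.045,.37,.045/2*1):
    c,t=np.cos(s),np.sin(s); print(round(s,3),np.round(np.array([[c,-t],[t,c]])@h0-h0,1))
E
```

```text
clock: 15.68
tcp_pos: [0.58, -0.1263, 0.1918]
eef_rot: [0.0, 1.0, -0.0, 0.0]
wrist_force: [4.3, 0.9, -1.4]
opening: 0.017
gripper_force: 48.9
0.045 [-5.6 -1.2]
0.068 [-8.4 -1.9]
0.09 [-11.2  -2.7]
0.113 [-14.   -3.5]
0.135 [-16.7  -4.4]
0.158 [-19.5  -5.3]
0.18 [-22.2  -6.3]
0.202 [-24.9  -7.4]
0.225 [-27.5  -8.5]
0.248 [-30.1  -9.7]
0.27 [-32.7 -11. ]
0.293 [-35.3 -12.3]
0.315 [-37.9 -13.6]
0.338 [-40.4 -15.1]
0.36 [-42.8 -16.5]
```

```bash
python3 -m crank '[[0,0,-2,0,0,0,0],[0,0,-4,0,0,0,0],[0,0,-4,0,0,0,0],[0,0,-4,0,0,0,0],[0,0,-4,0,0,0,0],[0,0,-4,0,0,0,0],[0,0,-4,0,0,0,0],[0,0,-4,0,0,0,0]]' 50
python3 bolt.py
```

```text
clock: 16.35
tcp_pos: [0.5794, -0.1272, 0.1915]
eef_rot: [-0.002, 1.0, 0.001, -0.001]
wrist_force: [3.3, 6.3, -1.9]
opening: 0.0168
gripper_force: 49.0
16.35 [ 0.57937504 -0.12720118  0.19148035] [ 3.30247346  6.30429751 -1.91439351] 0.016839676114373283
[[ 0.5671 -0.1515  0.1705]
 [ 0.5755 -0.1433  0.2104]
 [ 0.5887 -0.1168  0.2558]] 130
bolt_head [([0.574, -0.133, 0.146], 0.72)]
bolt_grip [([0.574, -0.138, 0.145], 0.61)]
```

Stop felt at about 46 mm of draw. Now I'll swing the gate.

```bash
python3 -m crank '[[0,-3,2,0,0,0,0.02],[0,-6,1,0,0,0,0.045],[0,-8,0,0,0,0,0.068],[0,-11,-1,0,0,0,0.09],[0,-14,-2,0,0,0,0.113],[0,-17,-2,0,0,0,0.135],[0,-19,-3,0,0,0,0.158],[0,-22,-4,0,0,0,0.18]]' 50
python3 bolt.py
```

```text
clock: 17.17
tcp_pos: [0.5577, -0.1335, 0.1918]
eef_rot: [-0.0, 0.996, 0.091, -0.0]
wrist_force: [3.8, 3.0, -2.2]
opening: 0.0171
gripper_force: 49.0
17.1667 [ 0.5576993  -0.13354426  0.19180225] [ 3.79303968  2.95318354 -2.15058901] 0.017149614439631835
[[ 0.5432 -0.1574  0.1721]
 [ 0.5525 -0.1457  0.2154]
 [ 0.568  -0.1186  0.2556]] 179
bolt_head []
bolt_grip [([0.554, -0.143, 0.147], 0.81)]
```

```bash
python3 -m crank '[[0,-3,-1,0,0,0,0.022],[0,-6,-2,0,0,0,0.045],[0,-9,-4,0,0,0,0.07],[0,-11,-5,0,0,0,0.09],[0,-14,-6,0,0,0,0.113],[0,-16,-7,0,0,0,0.135],[0,-19,-9,0,0,0,0.158],[0,-21,-10,0,0,0,0.18]]' 50
python3 -m crank '[[0,0,0,0,0,0,0],[0,0,0,0,0,0,0],[0,0,0,0,0,0,0],[0,0,0,0,0,0,0],[0,0,0,0,0,0,0],[0,0,0,0,0,0,0],[0,0,0,0,0,0,0],[0,0,0,0,0,0,0]]' 50
python3 bolt.py
python3 - <<'E'
from h import *
p,d=save('side','s5.png');P=cloud('side',d)
cv2.imwrite('pics/s5c.png',cv2.resize(p[110:290,215:395,::-1],None,fx=3.3,fy=3.3,interpolation=cv2.INTER_CUBIC))
m=silhouettes('side','gate')[0]['mask']
X=P[m&(d>0)&(abs(P[...,2]-.145)<.004)]
print(len(X),np.polyfit(X[:,1],X[:,0],1),np.round(np.percentile(X,[2,98],axis=0),3))
E
```

```text
clock: 17.98
tcp_pos: [0.537, -0.1443, 0.1919]
eef_rot: [0.0, 0.984, 0.18, 0.0]
wrist_force: [2.9, 2.9, -1.7]
opening: 0.0169
gripper_force: 49.0
clock: 18.65
tcp_pos: [0.5371, -0.1441, 0.1919]
eef_rot: [0.0, 0.984, 0.179, 0.0]
wrist_force: [3.5, 2.7, -1.7]
opening: 0.0173
gripper_force: 49.0
18.65 [ 0.5371352  -0.14413126  0.1918635 ] [ 3.48564196  2.69767214 -1.65059466] 0.017295303948551385
[[ 0.5156 -0.1684  0.1728]
 [ 0.5325 -0.152   0.2204]
 [ 0.5477 -0.1183  0.2564]] 247
bolt_head [([0.536, -0.15, 0.145], 0.58)]
bolt_grip [([0.534, -0.151, 0.147], 0.54)]
354 [-0.43029434  0.48603865] [[ 0.499 -0.244  0.141]
 [ 0.603 -0.039  0.149]]
```

View pics/s5c.png

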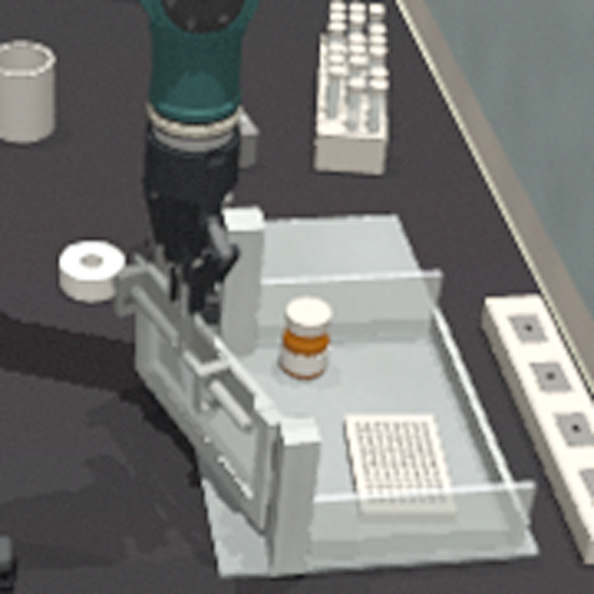

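The gate stands open at about 0.36–0.4 rad (crop (135,270)–(280,480)). The gripper holds it at the bolt post with about 4.4 N on the wrist, and the jar, plate and label roll have not moved.

```bash
python3 -c "
from workcell import *
print(finish_job())"
```

```text
the job is handed in; nothing more can be done
None
```

I handed the job in after about 19 s of robot time. The crank is wound to its stop (about 12.9 rad), the bolt is drawn to its stop (about 45 mm), and the arm is holding the gate open at roughly 0.36–0.4 rad; the hand-in returned no verdict.

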